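# Hold a microtome slide on its index mark and close its cam lever

## Robot

A 6-joint arm with a two-finger parallel gripper is mounted at the origin on the work surface. World frame = base frame: x ahead of the robot, y to its left, z up, the work surface at z = 0. Lengths are in m, angles in rad, forces in N, time in s.
With the tool pointing down it reaches from about 0.225 to 0.875 m from the base axis. Payload 3.4 kg.
Tool frame: the origin (TCP) lies at the very end of the fingers, on their centre line; the grasp point (between the pads) lies 19 mm behind it; z points along the fingers, y is the direction in which the jaws open and shut (so a half turn about z gives the same grasp; the last joint's range is limited). The gripper opens to 85 mm and grips with 20 to 120 N. Pads are 22 mm wide; open, the fingers measure 114 mm over their backs; the gripper's body (76 mm by 85 mm) begins 54 mm behind the grasp point. The pads swing forward as they close: fully open they stand 13 mm farther back than shut.
Start: joints at [-1.24, 0.276, 1.505, -0, 1.361, -0.121], TCP at [0.251, -0.517, 0.2] pointing down, gripper open.
Joint ranges: [-2.89, 2.89], [-0.75, 2.08], [0.22, 2.7], [-1.18, 4.32], [0.11, 2.71], [-2.7, 2.7]. Speed limits (rad/s): [2.57, 2.57, 3.14, 3.14, 3.14, 3.14].

## Interface

Orientations are given as a unit quaternion [w, x, y, z].
In Python, from rig import manip gives the robot as it stands. The module is installed in compiled form; this text tells all that it offers.
- The arm moves only by the tool carry_out, never from a script. Its argument "moves" is one flat list of numbers, 5 for each row, row after row: the opening in per cent of the stroke, from 0 (shut) to 100 (fully open), then the shift along the world's x, y, z in cm, then the turn about the world's z in rad. A call has exactly 10 rows; each row shifts and turns the commanded pose from where the row before left it; what a row does not reach is not made up. A row lasts 1/10 s, in which the tool goes at most 50 mm and 8.59 degrees, less where a joint would pass 70% of its speed; a pose out of reach is approached as far as the arm can. A call is refused whole if a number of a shift passes 5 or a number of a turn 0.15, either way. A call with a gripper value outside its range is refused whole. The fingers move at their own pace and stop on an object; "squeeze" is the grip in N (left out, the last holds). Time passes only in rows, so rows that do not move let the fingers close, or fill a call up. It gives the time, the measured TCP pose, the force and the opening at its end, in the units of the state.
- manip.get_state(): the state, without advancing time (a new reading comes with each control period).
- manip.get_image(name): name is "scene" or "top" or "wrist"; returns the picture (480x640x3 uint8, red, green, blue); there is no depth.
- manip.camera_info(name): a dict with "fov_y" (degrees; the focal length in pixels is half the picture's height over the tangent of half this angle, whatever the lens; pixels are square), "cx", "cy" (the principal point, pixels), "rvec" (rotation vector, rad) and "tvec" (3), from world to camera coordinates, as OpenCV has them; the wrist camera has in their place "hand_eye" (4x4, takes a point from camera to tool coordinates, whose origin is the TCP and whose axes are the flange's). Camera axes: x right, y down, z forward; pixel columns grow to the right and rows downward; lengths in m; the calibration is good to about 2 mm. A picture is of the moment at which its call begins: read the wrist's pose just before it. camera_info takes no time and is no camera call.
- manip.sign_off(): hands the job in, once; it reports no verdict.
The state is a dict: "clock": time; "qpos": joint angles; "qd": joint speeds; "effort": joint torques, N m; "position": TCP position; "ee_rot": TCP orientation; "contact_force": force on the tool from outside, world axes, zero at the start; "moment": the same for the moment, N m; "width": finger opening in m.
Only numpy, scipy, OpenCV 4.12 (cv2) and the standard library are available. Lean on these libraries where they do the work, as an engineer would, in place of code of your own. Each camera call takes 0.05 s, during which the arm holds its last target. There are 200 camera calls.

## Task

On the knife-holder stage, turn the release knob counterclockwise past its click so that the slide is unlocked, then take the slide's grip bar and push the slide away against its spring until its pointer fin lines up with the fin of the index block. While holding it on the mark, run the fingers along the bar to sweep the black cam lever fully closed. Finish still holding the bar on the mark with the lever closed (do not let go), and do not disturb the other things on the bench.

Things in the scene. Friction and masses are not known exactly. Their poses are not given: they have to be found in the camera images.
- stage_bed: Fixed white bed plate 360 x 310 x 25 mm, elsewhere and turned each time. Frame: z up, origin on the bench (all heights are above the bench); +x: the way the slide travels from rest, +y: to the left of that. Bed spans x -170..190, y -190..120 mm; knob axis at x -10, y -150; bar at x -90, y 0 at rest; an aluminium index rail (top at 50 mm height) runs along the +y edge.
- release_knob (a joint): Knob angle (rad): 0 locked, grows counterclockwise seen from above, end stop 1.30; starts in 0..0.2. A spring plunger resists from about 0.3 (up to 0.2 N m), crest at 0.62, and is passed at 0.94; it counts as clicked past above 1.0 (turn to about 1.2). Stays where it is left. Before the click its steel lug blocks the slide.
- knob_grip (a point): Middle of the release knob's grip, on its vertical axis, height 83 mm: an upright black bar 46 mm long, 14 mm thick, from height 62 to 100 mm, on a round hub 34 mm across. This frame's x axis runs along the 46 mm and turns with the knob (at joint 0 parallel to the bed's x). Pinch it across the 14 mm.
- carriage (a joint): Travel of the slide along the bed's +x (m): 0 at rest, end stop 0.10. A spring always pushes it back to 0 (3 N at rest, about 5.5 N at 0.08). The mark lies between 0.045 and 0.085.
- grip_bar: Steel grip bar with its two posts and pointer fin, fixed on the slide. Frame parallel to the bed's; origin at bench height, 90 mm below point bar_mid.
- bar_mid (a point): Middle of the bar: 12 mm wide (bed x), height 84 to 96 mm, running along bed y, free between posts with inner faces at y +-75 mm from here; deck below at height 50. Pinch it from above, fingers closing along bed x, about 50 mm to -y of here, so that the lever paddle lies on the fingers' +y side; with a light grip (about 4 N) or slightly open, the fingers slide along the bar.
- pointer (a point): Outer end of the pointer fin (dark steel, 3 mm thick) on the bar's +y post, in line with the bar's centre line, height 90 mm. Frame parallel to the bed's.
- mark (a point): Inner end of the 3 mm dark steel fin of the index block (aluminium, 22 x 22 x 12 mm, fixed on the index rail, elsewhere each time), height 90 mm. Frame parallel to the bed's. The slide is on the mark when pointer and mark have the same bed x; the fins then face each other, 5 mm apart.
- cam_lever (a joint): Angle of the cam lever (rad): 0 open, grows as it swings to the bed's +y, fully closed at the end stop 0.70; starts in 0..0.12. Stiff: needs about 2.5 N at the paddle; stays where it is left.
- lever_pivot (a point): On the lever's vertical pivot axis, height 90 mm; rides on the slide, 100 mm to bed +x and 15 mm to bed +y of bar_mid.
- lever_tip (a point): Bar-side end of the lever's upright paddle, height 90, 92 mm from the pivot. Paddle 8 mm thick, 34 mm long (from here to the pivot), height 58 to 102; arm below it under 62. It stands 2 to 8 mm off the bar's +x face, so the finger on that side pushes it. It points to bed -x, swung 0.35 rad to -y open, 0.35 rad to +y closed: y from bar_mid about -17 mm open, +47 mm closed.
- reagent_jar: Bystander: lidded jar, 60 mm across, 85 mm high, on the bench; leave alone. Origin under its centre.
- slide_box: Bystander: plain grey box with a paler top, 85 x 35 x 50 mm, on the bench; leave alone. Origin under its centre.
- wax_block: Bystander: wax specimen block on a white cassette, 40 x 28 x 20 mm, on the bench; leave alone. Origin under its centre.

How it is judged:
On the way, in this order (a step that is already met when the one before it is completed fails the run):
1. the release knob is turned past its click, the slide still at rest (value of joint release_knob above 1 rad and value of joint carriage below 0.02 m), for 0.1 s.
2. the fingers hold the bar on the mark, the lever still open (x of pointer in the frame of mark between -0.005 and 0.005 m and contact force between the fingers and grip_bar above 1 N and value of joint cam_lever below 0.3 rad), for 0.2 s.
3. the lever is closed with the bar held on the mark (x of pointer in the frame of mark between -0.005 and 0.005 m and contact force between the fingers and grip_bar above 1 N and value of joint cam_lever above 0.62 rad), for 0.2 s.
At the end, for the whole second after the job is handed in: The fingers still hold the bar (more than 1 N on it) with the pointer within 5 mm of the mark along the slide's travel and at rest, the cam lever closed (joint above 0.62 of 0.70) and the release knob past its click (above 1.0) (all of step 3 and value of joint release_knob above 1 rad and linear speed of grip_bar below 0.01 m/s); the arm keeps its last pose, push and grip.
It fails at once if the lever is swept closed while the slide is off the mark (by more than 8 mm) (value of joint cam_lever above 0.4 rad and not (x of pointer in the frame of mark between -0.008 and 0.008 m)).
It fails at once if a bystander is moved by more than 25 mm (distance of any of reagent_jar, slide_box, wax_block from where it was at the start of the episode above 0.025 m).
It also fails if it takes over 51 s, if anything falls off the work surface, if the arm or the gripper's body presses on something with over 40 N, if the wrist force passes 120 N, or if a joint passes its speed limit or range.

## Working session

There is one attempt and no reset: what is moved stays moved. The work goes in short steps, Python scripts to look and compute and a tool call to move; the robot and the scene stay as the last step left them, time stands still between calls to the robot, and variables do not carry over. Pictures are saved under pics/ and viewed, about 8 in all and at most 12, crops included, and the job is handed in when it is done.

Besides the shell and the picture viewer there is one more tool, called after ">>>" by a JSON object that holds its "op" and its "data". carry_out: Moves the arm, as the interface text tells. Its arguments: {"type":"object","properties":{"moves":{"type":"array","items":{"type":"number"}},"squeeze":{"type":"number"}},"required":["moves"]}

```bash
mkdir -p pics; cat > h.py <<'E'
import numpy as np, cv2
from scipy.spatial.transform import Rotation as R
from rig import manip
def K(n):
    i=manip.camera_info(n); f=240/np.tan(np.radians(i["fov_y"])/2)
    return f,i["cx"],i["cy"],i
def cam(n,st=None):
    f,cx,cy,i=K(n)
    if n=="wrist":
        q=st["ee_rot"]; T=np.eye(4); T[:3,:3]=R.from_quat([q[1],q[2],q[3],q[0]]).as_matrix(); T[:3,3]=st["position"]
        M=T@np.array(i["hand_eye"]); return f,cx,cy,M[:3,:3],M[:3,3]
    Rm=R.from_rotvec(np.ravel(i["rvec"])).as_matrix(); return f,cx,cy,Rm.T,-Rm.T@np.ravel(i["tvec"])
def ray(n,u,v,z,st=None):
    f,cx,cy,Rm,o=cam(n,st); d=Rm@np.array([(u-cx)/f,(v-cy)/f,1]); return (o+d*(z-o[2])/d[2])[:2]
def proj(n,p,st=None):
    f,cx,cy,Rm,o=cam(n,st); c=Rm.T@(np.asarray(p)-o); return np.array([cx+f*c[0]/c[2],cy+f*c[1]/c[2]])
def snap(n,name):
    st=manip.get_state(); im=manip.get_image(n); cv2.imwrite(f"pics/{name}.png",im[:,:,::-1]); return st,im
E
python3 - <<'E'
from h import *
st,_=snap("top","top1"); snap("scene","scene1"); print(st)
for n in("top","scene"):
    c=cam(n);print(n,c[0],c[4],c[3][:,2])
print(manip.camera_info("wrist"))
E
```

```text
{'clock': 0.0, 'qpos': array([-1.24002080e+00,  2.76596006e-01,  1.50616412e+00, -2.62040405e-05,
        1.36070328e+00, -1.21035506e-01]), 'qd': array([-0.00066351, -0.00084778, -0.00181301,  0.00075572,  0.00122831,
       -0.00048642]), 'effort': array([ 2.51268775e-04, -4.16775548e+01, -2.45810366e+01, -8.21627327e-05,
        1.07971145e-02,  1.43185747e-05]), 'position': array([ 0.25081188, -0.51674197,  0.19872685]), 'ee_rot': array([-9.28896863e-04,  9.74590639e-01,  2.23991542e-01, -1.10654250e-04]), 'contact_force': array([-0.33392444,  0.01784754,  0.41091604]), 'moment': array([-0.02074956,  0.00618342, -0.02575605]), 'width': 0.08555641469986446}
top 485.33794003839273 [0.41326648 0.05449301 0.84035067] [ 0.23967637  0.01529697 -0.97073232]
scene 624.6151551667781 [1.00255616 0.50938641 0.89984565] [-0.39355037 -0.42570689 -0.81479553]
{'fov_y': 68.52281444990014, 'cx': 321.1074723701941, 'cy': 235.92743372690444, 'hand_eye': array([[ 7.13428957e-04, -9.62226096e-01, -2.72250676e-01,
         6.84060194e-02],
       [ 9.99999740e-01,  6.58429490e-04,  2.93372030e-04,
         2.31300716e-04],
       [-1.03032349e-04, -2.72250814e-01,  9.62226316e-01,
        -1.75400028e-01],
       [ 0.00000000e+00,  0.00000000e+00,  0.00000000e+00,
         1.00000000e+00]])}
```

View pics/top1.png

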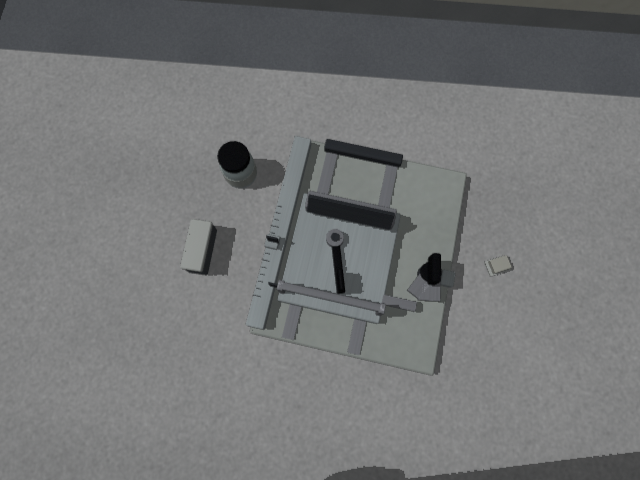

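View pics/scene1.png

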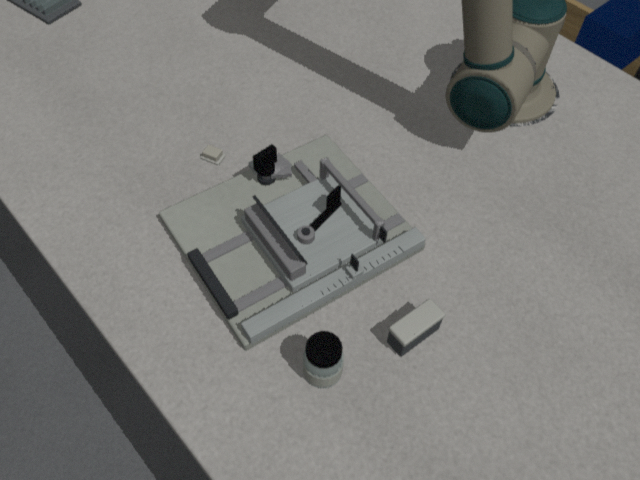

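The top view shows the bed, with corners near (467,175), (435,374) and (250,332). The knob is near (432,268), the bar runs (280,287)-(385,305), and the fins are near (271,285) and (272,239). The scene view agrees.

```bash
cat >> h.py <<'E'
def fit(B,W):
    B=np.array(B);W=np.array(W);b=B-B.mean(0);w=W-W.mean(0)
    th=np.arctan2((b[:,0]*w[:,1]-b[:,1]*w[:,0]).sum(),(b*w).sum())
    c,s=np.cos(th),np.sin(th);M=np.array([[c,-s],[s,c]]);t=W.mean(0)-M@B.mean(0)
    return th,M,t,W-(B@M.T+t)
E
python3 - <<'E'
from h import *
B=[(.19,-.19),(-.17,-.19),(-.17,.12)]
W=[ray("top",u,v,.025) for u,v in [(467,175),(435,374),(250,333)]]
th,M,t,r=fit(B,W);print(th,t,r)
for n,p in dict(knob=(-.01,-.15,.1),bar=(-.09,0,.096),piv=(.01,.015,.09),ptr=(-.09,.085,.09)).items():
    w=[*(M@p[:2]+t),p[2]];print(n,np.round(w,4),proj("top",w),proj("scene",w))
f=[ray("top",u,v,.1) for u,v in [(271,281),(273,237)]];print(f,[M.T@(x-t) for x in f])
s=manip.get_state();print(R.from_quat(s["ee_rot"][[1,2,3,0]]).as_matrix())
E
```

```text
-0.13861729232930525 [0.59148525 0.0337367 ] [[-0.00488814  0.00172533]
 [ 0.00386999 -0.00033831]
 [ 0.00101815 -0.00138702]]
knob [ 0.5609 -0.1134  0.1   ] [437.33418991 267.65858849] [262.70935621 149.74277888]
bar [0.5023 0.0462 0.096 ] [331.55313404 297.08199447] [349.51856362 187.72099996]
piv [0.6035 0.0472 0.09  ] [335.80997906 234.22487253] [304.31604439 221.61182394]
ptr [0.5141 0.1304 0.09  ] [278.03116206 285.49023835] [379.50906394 223.94637389]
[array([0.51874444, 0.14082834]), array([0.58819416, 0.14524533])] [array([-0.08684034,  0.09601355]), array([-0.0186671,  0.1099843])]
[[ 8.99649769e-01  4.36611944e-01 -5.51319161e-04]
 [ 4.36612244e-01 -8.99648355e-01  1.60787653e-03]
 [ 2.06024720e-04 -1.68723844e-03 -9.99998555e-01]]
```

>>> {"op": "carry_out", "data": {"moves": [100,2,3.3,0.5,-0.035,100,2,3.3,0.5,-0.035,100,2,3.3,0.5,-0.035,100,2,3.3,0.5,-0.035,100,2,3.3,0.5,-0.035,100,2,3.3,0.5,-0.035,100,2,3.3,0.5,-0.035,100,2,3.3,0.5,-0.035,100,2,3.3,0.5,-0.035,100,2,3.3,0.5,-0.035]}}

```text
clock: 1.1
position: [0.4514, -0.1857, 0.2495]
ee_rot: [-0.0, 0.999, 0.05, -0.0]
contact_force: [1.4, -0.5, 0.7]
width: 0.0854
```

>>> {"op": "carry_out", "data": {"moves": [100,2,3.3,0.5,-0.035,100,2,3.3,0.5,-0.035,100,2,3,0,-0.035,100,2,3,0,-0.035,100,2,3,0,0,100,0,0,0,0,100,0,0,0,0,100,0,0,0,0,100,0,0,0,0,100,0,0,0,0]}}

```text
clock: 2.1
position: [0.5506, -0.0323, 0.2598]
ee_rot: [0.0, 1.0, -0.02, 0.0]
contact_force: [-0.3, 0.2, -0.9]
width: 0.0855
```

```bash
python3 - <<'E'
from h import *
import pickle
st,im=snap("wrist","w1"); pickle.dump(st,open("w1.pkl","wb"))
print(st["position"],st["clock"]);print(R.from_quat(st["ee_rot"][[1,2,3,0]]).as_matrix())
E
```

```text
[ 0.55060102 -0.03229009  0.25977727] 2.1
[[ 9.99210589e-01 -3.97265395e-02  2.38239520e-05]
 [-3.97265301e-02 -9.99210541e-01 -3.11532773e-04]
 [ 3.61812630e-05  3.10340403e-04 -9.99999951e-01]]
```

View pics/w1.png

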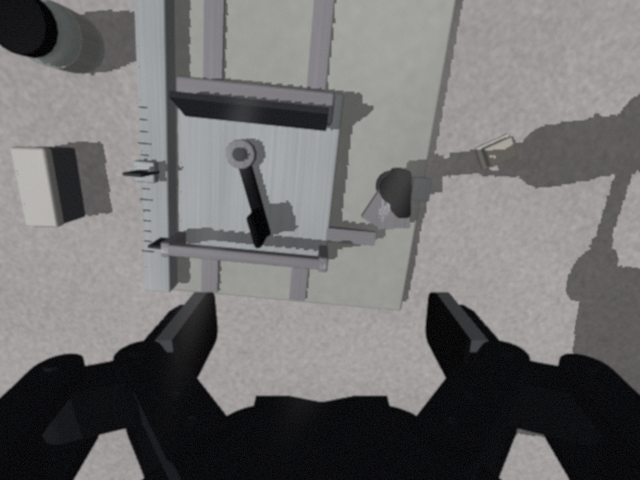

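The wrist view shows the knob near (395,193), the bar from (165,247) to (325,262), the pointer fin near (158,244), the mark fin near (140,173) and the paddle near (258,230). I'll enlarge the knob and fins.

```bash
python3 - <<'E'
import cv2,numpy as np
im=cv2.imread("pics/w1.png")
f=lambda a:cv2.resize(cv2.convertScaleAbs(a,alpha=1.8,beta=20),None,fx=5,fy=5,interpolation=cv2.INTER_CUBIC)
a=f(im[155:270,110:190]); b=f(im[155:270,360:440])
cv2.imwrite("pics/z1.png",np.hstack([a,b]))
E
```

```text
(no output)
```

View pics/z1.png

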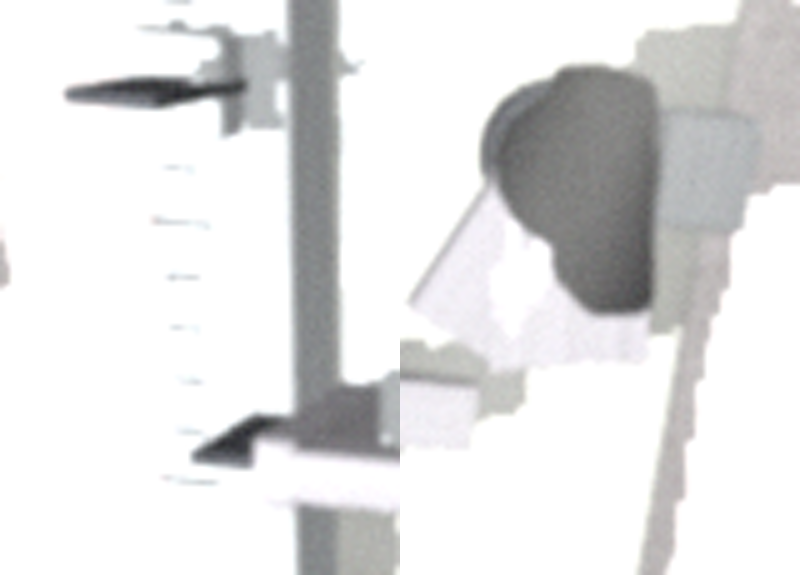

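```bash
python3 - <<'E'
from h import *
import pickle
st=pickle.load(open("w1.pkl","rb"))
th=-.138;c,s=np.cos(th),np.sin(th);M=np.array([[c,-s],[s,c]])
k=ray("wrist",402.7,193,.1,st);print("knob",k,"delta",k-st["position"][:2])
t=k-M@[-.01,-.15];print("t",t)
for n,p in dict(barmid=(-.09,0,.09),bedcorner=(-.17,-.19,.025),ptr=(-.09,.085,.1),post=(-.09,-.08,.096),piv=(.01,.015,.09)).items():
    w=[*(M@p[:2]+t),p[2]];print(n,np.round(w,4),proj("wrist",w,st),proj("top",w))
for u,v in[(149,247),(123,174),(138,173)]:
  for z in(.1,): print(u,v,M.T@(ray("wrist",u,v,z,st)-t))
E
```

```text
knob [ 0.56392936 -0.111489  ] delta [ 0.01332834 -0.07919892]
t [0.59446865 0.03570934]
barmid [0.5053 0.0481 0.09  ] [244.44135822 253.94808384] [330.38824875 295.51880796]
bedcorner [ 0.3999 -0.1291  0.025 ] [400.33147613 310.2007634 ] [433.63285904 374.38630459]
ptr [0.517  0.1323 0.1   ] [157.17324138 249.20681662] [276.419229   282.57399461]
post [ 0.4943 -0.0311  0.096 ] [321.5203385  263.14897786] [381.64483427 306.54128294]
piv [0.6064 0.0492 0.09  ] [232.89496513 153.65033525] [334.7157102  232.32286704]
149 247 [-0.08847455  0.09304549]
123 174 [-0.0182309   0.11498926]
138 173 [-0.01589675  0.10090091]
```

>>> {"op": "carry_out", "data": {"moves": [60,0.3,-2,-2,0,60,0.3,-2,-2,0,60,0.3,-2,-2,0,60,0.4,-1.9,-2,0,60,0,0,-2,0,60,0,0,-2,0,60,0,0,-2,0,60,0,0,-2.5,0,60,0,0,-2.5,0,60,0,0,0,0]}}

```text
clock: 3.15
position: [0.561, -0.11, 0.0666]
ee_rot: [-0.001, 1.0, -0.02, -0.003]
contact_force: [0.9, -0.4, 0.4]
width: 0.051
```

>>> {"op": "carry_out", "data": {"moves": [60,0,0,0,0,10,0,0,0,0,10,0,0,0,0,0,0,0,0,0,0,0,0,0,0,0,0,0,0,0,0,0,0,0,0,0,0,0,0,0,0,0,0,0,0,0,0,0,0,0], "squeeze": 30}}

```text
clock: 4.15
position: [0.564, -0.1103, 0.0696]
ee_rot: [0.0, 1.0, -0.019, -0.0]
contact_force: [0.5, 0.6, -0.3]
width: 0.0003
```

The jaws shut on nothing, so I'll look.

```bash
python3 - <<'E'
from h import *
st,im=snap("wrist","w2"); _,b=snap("scene","s2"); snap("top","t2")
b=cv2.resize(b[90:240,180:380],None,fx=2,fy=2)
a=im[:,:,::-1]; b=b[:,:,::-1]
c=np.zeros((480,400,3),np.uint8); c[:300]=b
c[300:]=cv2.imread("pics/t2.png")[200:380:1,300:500].repeat(2,1)[:180]
cv2.imwrite("pics/c2.png",np.hstack([cv2.resize(a,(400,300)).__class__ and a[:,120:520],c]))
E
```

```text
(no output)
```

View pics/c2.png

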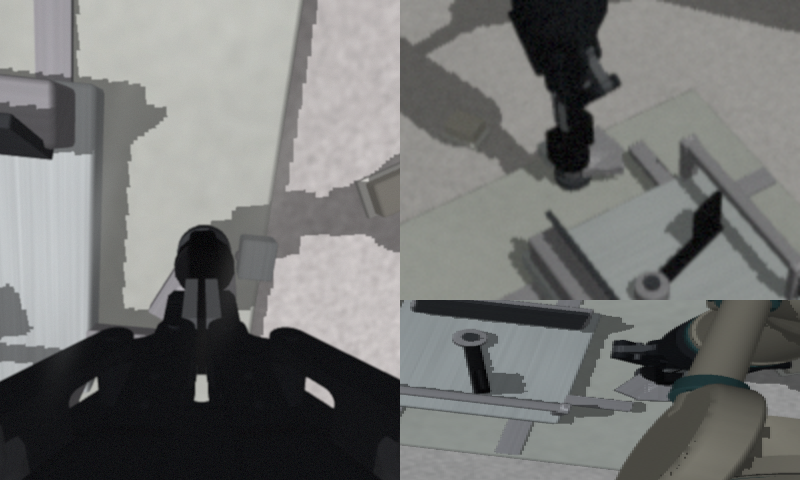

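```bash
python3 - <<'E'
from h import *
st=manip.get_state()
print(proj("wrist",st["position"],st),proj("wrist",st["position"]+[0,0,.019],st),st["position"])
for x,y,z in[(0,0,.062),(0,0,.1),(.023,0,.1),(-.023,0,.1),(.023,0,.062)]:
    print(x,z,proj("wrist",[.5639+x,-.1115-x*.04,z],st))
im=cv2.imread("pics/w2.png")[180:380,240:420]
g=np.clip(255*(im/255.)**.4,0,255).astype(np.uint8)
cv2.imwrite("pics/z2.png",cv2.resize(g,None,fx=3,fy=3,interpolation=cv2.INTER_CUBIC))
E
```

```text
[320.09382646 270.23053921] [319.9962898  284.71367336] [ 0.56402388 -0.11031406  0.06957196]
0 0.062 [322.28017508 265.35111084]
0 0.1 [322.57693743 295.19907723]
0.023 0.1 [322.76943154 246.27618215]
-0.023 0.1 [322.39911612 340.39284059]
0.023 0.062 [322.42545828 224.92636455]
```

View pics/z2.png

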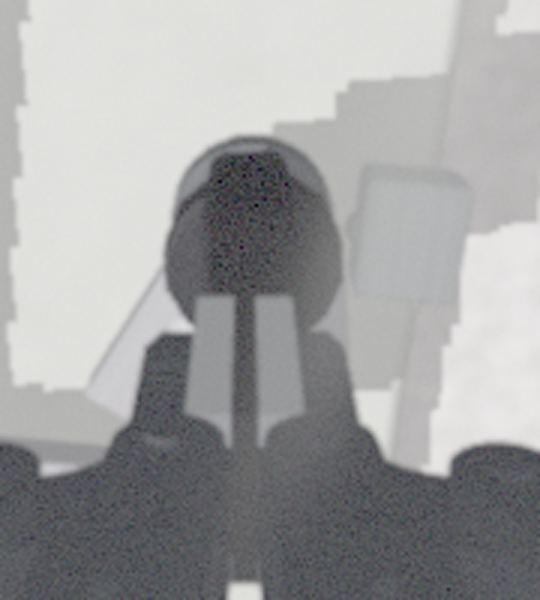

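The picture shows the closed fingertips sitting above the knob's top, because the bar end stays visible in front of and below them. The real tips seem about 35 mm short of the stated TCP. I'll open, go lower in the open straddle, and close again.

>>> {"op": "carry_out", "data": {"moves": [60,0,0,0,0,60,0,0,0,0,60,0,0,0,0,60,0,0,0,0,60,0,0,0,0,60,0,0,-1,0,60,0,0,-1,0,60,0,0,-0.5,0,60,0,0,0,0,60,0,0,0,0]}}

```text
clock: 5.3
position: [0.5639, -0.1103, 0.0442]
ee_rot: [-0.0, 1.0, -0.019, -0.0]
contact_force: [-0.0, -0.3, -0.1]
width: 0.0509
```

>>> {"op": "carry_out", "data": {"moves": [0,0,0,0,0,0,0,0,0,0,0,0,0,0,0,0,0,0,0,0,0,0,0,0,0,0,0,0,0,0,0,0,0,0,0,0,0,0,0,0,0,0,0,0,0,0,0,0,0,0], "squeeze": 30}}

```text
clock: 6.3
position: [0.5642, -0.1119, 0.0452]
ee_rot: [0.001, 1.0, -0.019, 0.0]
contact_force: [-1.1, -4.7, 1.3]
width: 0.0134
```

```bash
python3 - <<'E'
from h import *
st,im=snap("wrist","w3"); print(st["width"],st["contact_force"],st["moment"],st["position"])
_,s=snap("scene","s3")
im=im[180:380,220:420,::-1]; s=s[100:220,200:360,::-1]
g=lambda a,k:cv2.resize(np.clip(255*(a/255.)**.45,0,255).astype(np.uint8),None,fx=k,fy=k,interpolation=cv2.INTER_CUBIC)
a=g(im,2);b=g(s,2.5);c=np.zeros((400,800,3),np.uint8);c[:,:400]=a;c[:300,400:]=b
cv2.imwrite("pics/z3.png",c)
E
```

```text
0.013406024338950787 [-1.05680553 -4.70640875  1.33548135] [-0.76748658  0.21985106  0.00861017] [ 0.56418171 -0.11185267  0.04517807]
```

View pics/z3.png

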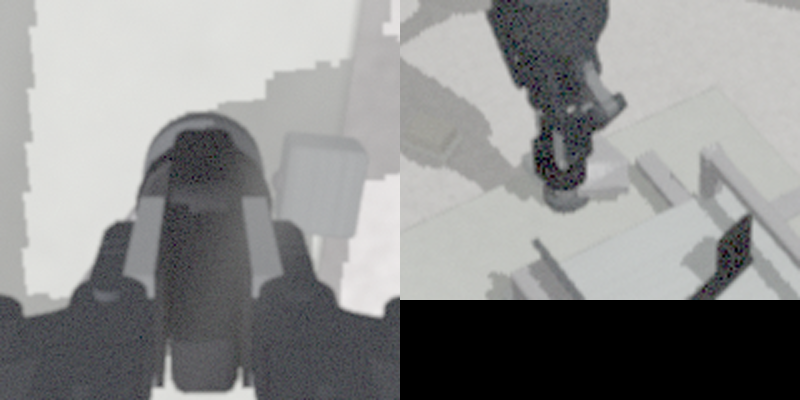

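The jaws now hold the grip bar (13.4 mm), with the tips beside its upper part. Next I'll turn it counterclockwise.

>>> {"op": "carry_out", "data": {"moves": [0,0,-0.1,0,0,0,0,0,0,0,0,0,0,0,0.14,0,0,0,0,0.14,0,0,0,0,0.14,0,0,0,0,0.14,0,0,0,0,0.14,0,0,0,0,0.14,0,0,0,0,0.14,0,0,0,0,0.14], "squeeze": 60}}

```text
clock: 7.4
position: [0.5634, -0.1106, 0.0452]
ee_rot: [-0.001, 0.856, 0.517, -0.0]
contact_force: [-3.8, -0.7, 6.3]
width: 0.0129
```

>>> {"op": "carry_out", "data": {"moves": [0,0,0,0,0,0,0,0,0,0,0,0,0,0,0,0,0,0,0,0,0,0,0,0,0,0,0,0,0,0,0,0,0,0,0,0,0,0,0,0,0,0,0,0,0,0,0,0,0,0]}}

```text
clock: 8.4
position: [0.5634, -0.1106, 0.0452]
ee_rot: [-0.001, 0.857, 0.515, -0.0]
contact_force: [-2.7, -0.1, 6.4]
width: 0.0127
```

```bash
python3 - <<'E'
from h import *
st,im=snap("wrist","w4"); print(st["width"],st["contact_force"],st["moment"],st["position"],st["qpos"])
print(R.from_quat(st["ee_rot"][[1,2,3,0]]).as_matrix()[:2,:2])
im=im[160:400,200:440,::-1]
g=lambda a,k:cv2.resize(np.clip(255*(a/255.)**.45,0,255).astype(np.uint8),None,fx=k,fy=k,interpolation=cv2.INTER_CUBIC)
cv2.imwrite("pics/z4.png",g(im,2))
E
```

```text
0.012704710613917385 [-2.7140578  -0.12565319  6.39964323] [-0.11786332  0.46399483  0.01804874] [ 0.56343019 -0.1105981   0.04522208] [-3.15488055e-01  4.01125265e-01  1.73040225e+00  8.39443361e-04
  1.01113819e+00  1.73125790e-01]
[[ 0.46979639  0.88277444]
 [ 0.88277465 -0.46979559]]
```

View pics/z4.png

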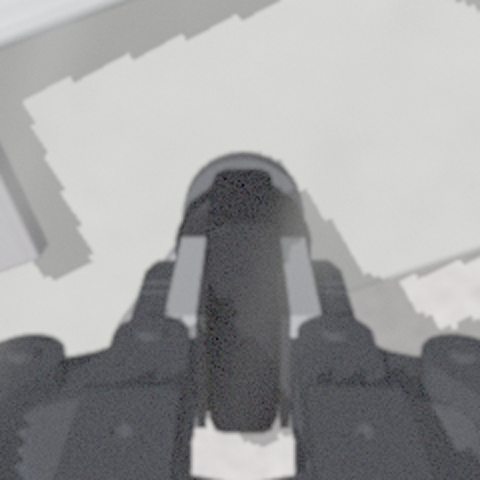

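Tool x now points at 1.08 rad and the grip bar is aligned with it, so the knob is at about 1.22. I'll release, rise, and probe the knob top with shut fingers to find the true tip offset.

>>> {"op": "carry_out", "data": {"moves": [50,0,0,0,0,50,0,0,0,0,50,0,0,0,0,50,0,0,3,0,50,0,0,1,0,0,0,0,0,0,0,0,0,0,0,0,0,0,0,0,0,0,0,0,0,0,0,0,0,0], "squeeze": 20}}

```text
clock: 9.45
position: [0.5636, -0.1112, 0.0839]
ee_rot: [-0.0, 0.857, 0.515, -0.0]
contact_force: [-0.1, 0.4, 0.1]
width: -0.0003
```

>>> {"op": "carry_out", "data": {"moves": [0,0,0,-1.3,0,0,0,0,-0.2,0,0,0,0,-0.2,0,0,0,0,-0.2,0,0,0,0,-0.2,0,0,0,0,-0.2,0,0,0,0,-0.2,0,0,0,0,0,0,0,0,0,0,0,0,0,0,0,0]}}

```text
clock: 10.45
position: [0.5639, -0.1113, 0.0679]
ee_rot: [0.002, 0.857, 0.515, 0.001]
contact_force: [-13.4, 4.4, 50.0]
width: -0.0001
```

The probe makes contact at TCP z of about 0.068, so the true tip is about 32 mm behind the stated TCP. I'll lift and go above the bar.

>>> {"op": "carry_out", "data": {"moves": [0,0,0,3,0,50,0,0,3.5,0,50,-2.2,3.6,0,0.12,50,-2.2,3.7,0,0.12,50,-2.1,3.7,0,0.11,50,0,0,0,0,50,0,0,0,0,50,0,0,0,0,50,0,0,0,0,50,0,0,0,0]}}

```text
clock: 11.45
position: [0.4996, -0.0022, 0.1244]
ee_rot: [0.0, 0.755, 0.656, -0.0]
contact_force: [0.9, -0.6, 0.7]
width: 0.0426
```

```bash
python3 - <<'E'
from h import *
st,im=snap("wrist","w5"); print(st["width"],st["contact_force"],st["position"])
m=R.from_quat(st["ee_rot"][[1,2,3,0]]).as_matrix();print(m[:2,:2],np.arctan2(m[1,1],m[0,1]))
for k in(-.05,0,.075):
  w=np.array([.5053,.0481,.09])+k*np.array([.1376,.9905,0]);print(k,w,proj("wrist",w,st))
cv2.imwrite("pics/z5.png",cv2.convertScaleAbs(im[:,:,::-1],alpha=1.6))
E
```

```text
0.04255010522687593 [ 0.85376317 -0.55815174  0.69539346] [ 0.49964751 -0.00222427  0.12437517]
[[ 0.14004776  0.99014475]
 [ 0.99014474 -0.14004776]] -0.1405096510174
-0.05 [ 0.49842  -0.001425  0.09    ] [319.45378433 248.96970899]
0 [0.5053 0.0481 0.09  ] [319.19489102 167.81839477]
0.075 [0.51562   0.1223875 0.09     ] [318.73558688  23.84737425]
```

View pics/z5.png

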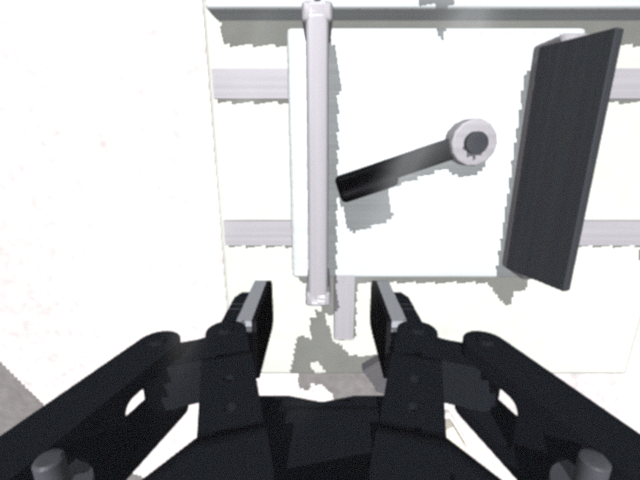

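The view shows the bar vertical in the image at column 317 (predicted 319), the paddle tip at (340,190), and the fingers straddling the bar on its -y part. Next: descend and pinch.

>>> {"op": "carry_out", "data": {"moves": [50,-0.1,0,-2,0,50,0,0,-2,0,50,0,0,-2,0,50,0,0,-1.5,0,50,0,0,-0.7,0,0,0,0,0,0,0,0,0,0,0,0,0,0,0,0,0,0,0,0,0,0,0,0,0,0], "squeeze": 20}}

```text
clock: 12.5
position: [0.4975, -0.0014, 0.0431]
ee_rot: [-0.0, 0.754, 0.656, -0.0]
contact_force: [-2.3, 0.0, 3.3]
width: 0.0115
```

```bash
python3 - <<'E'
from h import *
st=manip.get_state(); print(st["width"],st["contact_force"],st["position"],st["clock"])
E
```

```text
0.011487310492919836 [-2.28009348  0.04679194  3.27973071] [ 0.49752359 -0.00143681  0.04312626] 12.5
```

>>> {"op": "carry_out", "data": {"moves": [0,0.9,-0.12,0,0,0,0.9,-0.13,0,0,0,0.9,-0.12,0,0,0,0.9,-0.13,0,0,0,0.9,-0.12,0,0,0,0.9,-0.13,0,0,0,0.9,-0.12,0,0,0,0.7,-0.1,0,0,0,0,0,0,0,0,0,0,0,0]}}

```text
clock: 13.5
position: [0.5674, -0.0113, 0.0431]
ee_rot: [-0.0, 0.754, 0.656, -0.001]
contact_force: [-4.3, -1.0, 6.0]
width: 0.0117
```

```bash
python3 - <<'E'
from h import *
st,a=snap("top","t6"); _,b=snap("scene","s6"); _,c=snap("wrist","w6"); print(st["width"],st["contact_force"],st["position"],st["clock"])
m=R.from_quat(st["ee_rot"][[1,2,3,0]]).as_matrix();print(np.arctan2(m[1,1],m[0,1]))
d=st["position"][:2]-[.49752,-.00144];print("travel",d@[.9905,-.1376],d@[.1376,.9905])
g=lambda a,k:cv2.resize(cv2.convertScaleAbs(a[:,:,::-1],alpha=1.4),None,fx=k,fy=k,interpolation=cv2.INTER_CUBIC)
A=g(a[210:285,235:310],5)[:375,:375];B=g(b[235:295,320:405],4.7)[:282,:399]
o=np.zeros((560,790,3),np.uint8);o[:375,:375]=A;o[:B.shape[0],385:385+B.shape[1]]=B;o[300:540,400:720]=cv2.resize(c[:,:,::-1],(320,240));cv2.imwrite("pics/z6.png",o)
E
```

```text
0.011692533765148703 [-4.25930216 -1.01787624  6.03455843] [ 0.56741381 -0.01132098  0.04314239] 13.5
-0.13869712667105238
travel 0.07058944436695647 -0.00016971913603345588
```

View pics/z6.png

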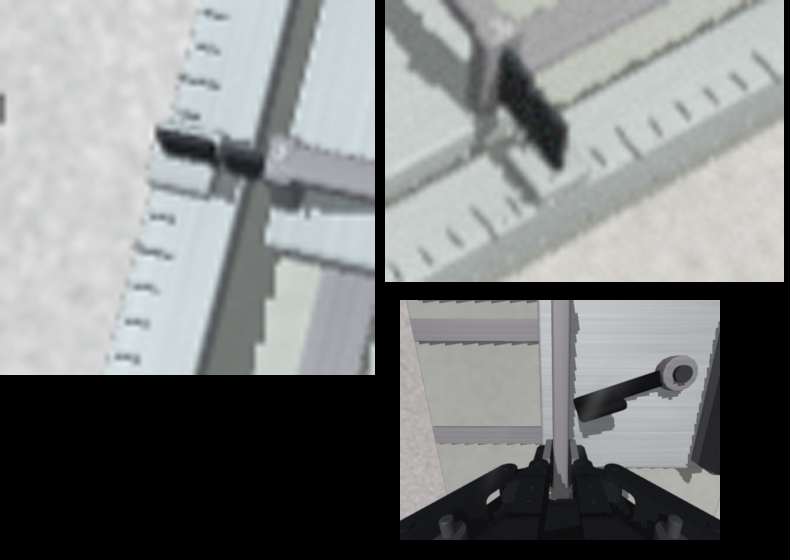

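Both views show the fins in line (mark (157,133)-(215,155), pointer (225,155)-(262,165) in the top crop), with the pointer about 1 mm short. I'll nudge, lighten the grip, and start the sweep.

>>> {"op": "carry_out", "data": {"moves": [0,0.1,0,0,0,0,0,0,0,0,0,0,0,0,0,0,0.11,0.8,0,0,0,0.11,0.8,0,0,0,0.11,0.8,0,0,0,0.11,0.8,0,0,0,0.11,0.8,0,0,0,0,0,0,0,0,0,0,0,0], "squeeze": 4}}

```text
clock: 14.65
position: [0.5707, 0.0164, 0.0422]
ee_rot: [0.006, 0.752, 0.659, -0.01]
contact_force: [-9.5, -34.0, 2.8]
width: 0.0117
```

```bash
cat > q.py <<'E'
from h import *
st=manip.get_state();d=st["position"][:2]-[.49752,-.00144];f=st["contact_force"][:2];ex=np.array([.9905,-.1376]);ey=np.array([.1376,.9905])
print("travel",d@ex,"y",d@ey,"fx",f@ex,"fy",f@ey,st["contact_force"][2],st["width"],st["clock"],st["moment"])
E
python3 q.py
```

```text
travel 0.07007606994911149 y 0.02775088118924912 fx -4.704877279011473 fy -34.94746302656618 2.8073227083530448 0.011710456435014092 14.65 [-5.10481324  1.34842134 -0.04992143]
```

The drag along the bar is too high, because the grip floor is still clamping. I'll open slightly so the bar rests on the spring side.

>>> {"op": "carry_out", "data": {"moves": [15,0,0,0,0,15,0,0,0,0,15,0,0,0,0,15,0,0,0,0,15,0,0,0,0,15,0,0,0,0,15,0,0,0,0,15,0,0,0,0,15,0,0,0,0,15,0,0,0,0], "squeeze": 4}}

```text
clock: 15.65
position: [0.5707, 0.0173, 0.0422]
ee_rot: [0.005, 0.753, 0.658, -0.009]
contact_force: [-9.7, -30.9, 3.1]
width: 0.0129
```

```bash
python3 q.py
```

```text
travel 0.06988015967635235 y 0.02865775346723977 fx -5.364093479072413 fy -31.91354923275264 3.095606360905327 0.012851566688032568 15.65 [-4.74033967  1.31921913 -0.01296477]
```

```bash
python3 - <<'E'
from h import *
_,c=snap("wrist","w7"); _,b=snap("scene","s7"); _,a=snap("top","t7")
g=lambda a,k:cv2.resize(np.clip(255*(a[:,:,::-1]/255.)**.5,0,255).astype(np.uint8),None,fx=k,fy=k,interpolation=cv2.INTER_CUBIC)
o=np.zeros((600,800,3),np.uint8)
w=g(c[100:400,180:500],1.5)  # 450x480
o[:450,:480]=w
s=g(b[110:290,230:390],2)[:360,:320];o[:360,480:800]=s
t=g(a[200:320,240:400],2)[:240,:320];o[360:600,480:800]=t
cv2.imwrite("pics/z7.png",o)
E
```

```text
(no output)
```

View pics/z7.png

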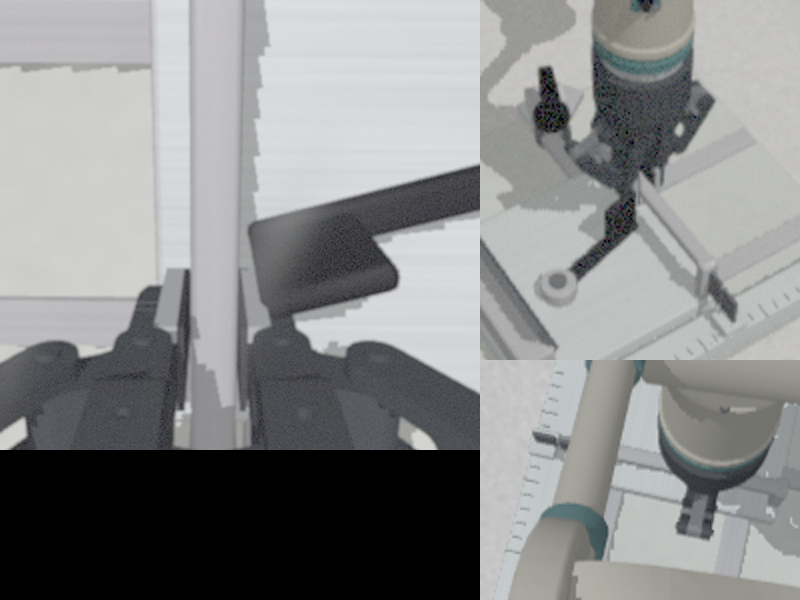

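The views show the lever still open and the thin +x finger wedged in the gap between the bar and the paddle tip, which is why it stopped. I'll back off and open to about 26 mm. The spring then holds the bar on the -x finger, and the +x finger stands clear enough to push the paddle's flank.

>>> {"op": "carry_out", "data": {"moves": [15,-0.14,-1,0,0,15,-0.14,-1,0,0,15,-0.14,-1,0,0,15,0,0,0,0,20,0.2,-0.03,0,0,24,0.2,-0.03,0,0,30,0.28,-0.04,0,0,30,0,0,0,0,30,0,0,0,0,30,0,0,0,0], "squeeze": 20}}

```text
clock: 16.8
position: [0.5755, -0.002, 0.0418]
ee_rot: [-0.001, 0.754, 0.657, -0.001]
contact_force: [-4.7, -1.2, -2.3]
width: 0.0253
```

```bash
python3 q.py
```

```text
travel 0.077349943607102 y 0.010156149927433715 fx -4.491640438052155 fy -1.7856569307032135 -2.253625036166818 0.02532640143321755 16.8 [-2.45982181e-01  7.10933463e-01  5.15469688e-05]
```

>>> {"op": "carry_out", "data": {"moves": [30,0.1,0,0,0,30,0,0,0,0,30,0,0,0,0,30,0.11,0.8,0,0,30,0.11,0.8,0,0,30,0.11,0.8,0,0,30,0.11,0.8,0,0,30,0.11,0.8,0,0,30,0,0,0,0,30,0,0,0,0]}}

```text
clock: 17.8
position: [0.5818, 0.0383, 0.0419]
ee_rot: [-0.001, 0.754, 0.657, -0.001]
contact_force: [-5.0, -1.1, -0.3]
width: 0.0256
```

```bash
python3 q.py
```

```text
travel 0.0780580018115052 y 0.05096857082790606 fx -4.847619334805704 fy -1.7449564379925704 -0.3069179915733288 0.025603187280151405 17.8 [-0.14423262  0.79874195 -0.02086223]
```

>>> {"op": "carry_out", "data": {"moves": [30,0.08,0.5,0,0,30,0.07,0.5,0,0,30,0.06,0.4,0,0,30,0.06,0.4,0,0,30,0.04,0.3,0,0,30,0.04,0.3,0,0,30,0,0,0,0,30,0,0,0,0,30,0,0,0,0,30,0,0,0,0]}}

```text
clock: 18.8
position: [0.585, 0.0605, 0.0419]
ee_rot: [-0.0, 0.754, 0.657, -0.003]
contact_force: [-6.3, -5.6, -0.6]
width: 0.0257
```

```bash
python3 q.py
```

```text
travel 0.07811484426452511 y 0.07335953874758624 fx -5.466879084324269 fy -6.457354164841577 -0.579442997975858 0.025725281810499104 18.8 [-0.80680142  0.866686   -0.04401518]
```

>>> {"op": "carry_out", "data": {"moves": [30,0.03,0.2,0,0,30,0.03,0.2,0,0,30,0,0,0,0,30,0,0,0,0,30,0,0,0,0,30,0,0,0,0,30,0,0,0,0,30,0,0,0,0,30,0,0,0,0,30,0,0,0,0]}}

```text
clock: 19.8
position: [0.5855, 0.0636, 0.0419]
ee_rot: [0.0, 0.754, 0.657, -0.003]
contact_force: [-5.8, -7.1, 1.2]
width: 0.0259
```

```bash
python3 q.py; python3 - <<'E'
from h import *
_,c=snap("wrist","w8"); _,b=snap("scene","s8"); _,a=snap("top","t8")
g=lambda a,k:cv2.resize(np.clip(255*(a[:,:,::-1]/255.)**.6,0,255).astype(np.uint8),None,fx=k,fy=k,interpolation=cv2.INTER_CUBIC)
o=np.zeros((600,800,3),np.uint8)
w=g(c[60:460,120:560],1)[:400,:440];o[:400,:440]=w
s=g(b[190:300,280:400],3)[:330,:360];o[:330,440:800]=s
t=g(a[210:262,240:330],4)[:208,:360];o[340:548,440:800]=t
cv2.imwrite("pics/z8.png",o)
E
```

```text
travel 0.07816913731597191 y 0.07648292313092347 fx -4.799883668964047 fy -7.827161591503608 1.1683787831231707 0.02585948717114294 19.8 [-1.12988888  0.96751893 -0.16309886]
```

View pics/z8.png

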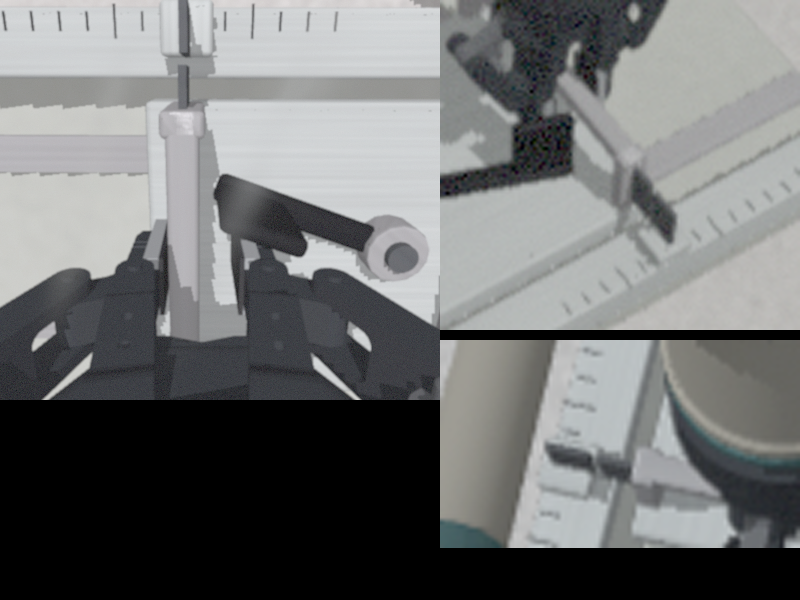

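The fins are in line in the wrist view (columns 185 and 183). The lever is nearly closed but was still moving, so I'll push to its stop.

>>> {"op": "carry_out", "data": {"moves": [30,0.03,0.2,0,0,30,0.03,0.2,0,0,30,0.03,0.2,0,0,30,0,0,0,0,30,0,0,0,0,30,0,0,0,0,30,0,0,0,0,30,0,0,0,0,30,0,0,0,0,30,0,0,0,0]}}

```text
clock: 20.95
position: [0.5854, 0.0637, 0.0419]
ee_rot: [0.003, 0.754, 0.657, -0.007]
contact_force: [-7.8, -21.5, 2.6]
width: 0.0259
```

```bash
python3 q.py
```

```text
travel 0.07809445802538707 y 0.0766247374948966 fx -4.80958119300017 fy -22.422850086801848 2.6486502381043966 0.02591619006723158 20.95 [-3.45133168  1.20758108 -0.39216204]
```

>>> {"op": "carry_out", "data": {"moves": [30,-0.03,-0.2,0,0,30,-0.03,-0.2,0,0,30,0,0,0,0,30,0,0,0,0,30,0,0,0,0,30,0,0,0,0,30,0,0,0,0,30,0,0,0,0,30,0,0,0,0,30,0,0,0,0]}}

```text
clock: 21.95
position: [0.5855, 0.0638, 0.0419]
ee_rot: [0.001, 0.754, 0.657, -0.004]
contact_force: [-7.1, -11.6, 1.1]
width: 0.0258
```

```bash
python3 q.py; python3 - <<'E'
from h import *
st,im=snap("wrist","w9"); g=im.max(2)
ex=np.array([.9905,-.1376]);ey=np.array([.1376,.9905])
def edges(cols,r0,r1,z):
    U=[];L=[]
    for c in cols:
        r=np.where(g[r0:r1,c]<70)[0]
        if len(r): U.append(ray("wrist",c,r0+r[0],z,st));L.append(ray("wrist",c,r0+r[-1],z,st))
    for n,P in(("U",U),("L",L)):
        P=np.array(P);k=np.polyfit(P@ex,P@ey,1);print(n,len(P),np.arctan(k[0]),(P@ey)[[0,-1]])
edges(range(430,475),230,310,.061)   # arm
edges(range(355,395),225,330,.102)   # paddle upper edge
# fins
for r in(90,100,120,130,140,150):
    row=g[r,270:345];print(r,270+np.where(row<80)[0])
E
```

```text
travel 0.07814338886568169 y 0.07669089459902981 fx -5.45757111571925 fy -12.444130920398992 1.0723853429106462 0.02578759380621719 21.95 [-1.89207497  1.09084601 -0.35459847]
U 45 -0.3537903449072692 [0.15397153 0.14587363]
L 45 -0.3527386264786332 [0.13902461 0.13106195]
U 40 -0.34479180123090464 [0.17936753 0.17437701]
L 40 -0.20564405654588502 [0.14448058 0.14453   ]
90 [300 301 302 303 304 305 306 307 308 309]
100 [300 301 302 303 304 305 306 307 308 309]
120 []
130 [298 299 300 301 302 303 304 305 306 307 308 309]
140 [298 299 300 301 302 303 304 305 306 307 308 309]
150 [298 299 300 301 302 303 304 305 306 307 308 309]
```

The arm edges measure 0.353 rad past the bed x axis, so the lever is at its 0.70 stop. The fins are within 1 px of each other and the spring load on the finger is about 5 N. I'm handing in.

```bash
python3 -c "
from rig import manip; print(manip.sign_off())"; python3 q.py
```

```text
the job is handed in; nothing more can be done
None
the job is handed in; nothing more can be done
```

I handed the job in at about 22 s with the knob turned, the slide held on the mark and the lever closed. Sign-off gives no verdict, so this rests on my own measurements.

**What I did**
- **Knob:** I turned it counterclockwise to about 1.22 rad, judged from the jaw angle with the grip bar aligned in the wrist view. I did not look at it again after letting go.
- **Slide:** I pinched the bar and pushed the slide about 71 mm to the mark.
- **Lever:** I swept it closed by running the fingers along the bar.

**Last checks**
- **On the mark:** the pointer and mark fins were within about 1 px of each other in the wrist view.
- **Lever closed:** the lever arm was 0.353 rad past the bed's x axis, so the joint is at about 0.70. The force rose to 22 N with no further movement, which fits a hard stop.
- **Bar held:** the fingers carried about 5 N along the slide's travel.
- **Bystanders:** I didn't measure them afterwards, but the fingers never went near them.

**What went wrong or disagreed**
- **Tip offset:** the real fingertips are about 32 mm behind the stated TCP. The first knob grasp closed on nothing, and I corrected after touching the knob top. That touch reached 50 N through the fingers, which may matter if the 40 N limit counts finger contact.
- **First sweep:** it jammed at about 35 N because the thin finger went into the gap between bar and paddle. I backed off and repeated it with the jaws open about 26 mm.
- **Final hold:** the bar is not pinched. The spring presses it against the -x finger.

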